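# Dispense one specimen disc and nudge it onto the blue plate

## Robot

A 6-joint arm with a two-finger parallel gripper is mounted at the origin on the work surface. World frame = base frame: x ahead of the robot, y to its left, z up, the work surface at z = 0. Lengths are in m, angles in degrees, forces in N, time in s.
With the tool pointing down it reaches from about 0.3 to 0.95 m from the base axis. Payload 3.1 kg.
Tool frame: the origin (TCP) lies on the centre line of the jaws, within the pads' length; the fingertips stand r.finger_overhang ahead of it and the grasp point (between the pads) lies 6 mm ahead of it (r.finger_overhang is the distance from the TCP to the fingertips, in m); z points along the fingers, y is the line along which they close (so a half turn about z gives the same grasp; the last joint's range is limited). The gripper opens to 85 mm and grips with 20 to 120 N. Pads are 22 mm wide; open, the fingers measure 114 mm over their backs; the gripper's body (76 mm by 85 mm) begins 54 mm behind the grasp point. The pads swing forward as they close: fully open they stand 13 mm farther back than shut.
Start: joints at [61.266, 17.653, 93.61, -0, 68.738, -3.994], TCP at [0.262, 0.568, 0.256] pointing down, gripper open.
Joint ranges: [-175.34, 175.34], [-45.06, 112.39], [2.9, 150.54], [-68.45, 248.45], [3.09, 151.38], [-168.51, 168.51]. Speed limits (degrees/s): [159.86, 159.86, 180, 180, 180, 180].

## Interface

Orientations are given as [roll, pitch, yaw] about the fixed x, y, z axes, in that order (R = Rz(yaw) Ry(pitch) Rx(roll)).
In Python, from workcell import r gives the robot as it stands.
- The arm moves only by the tool step_arm, never from a script. Its argument "series" is a list of rows, each a list of 2 entries, a list of its own where there are three numbers: the shift along the tool's x, y, z scaled (see below), then the turn, a rotation vector about the tool's x, y, z scaled (see below). In form: [[[dx, dy, dz], [wx, wy, wz]], ...]. A call has exactly 10 rows; each row is the pose to reach, as a shift and turn from the pose commanded when the call began, along the tool's axes at that moment; what a row does not reach only later rows make up. The controller multiplies each number of a shift by 0.1 m and each number of a turn by 120 degrees. A row lasts 1/10 s, in which the tool goes at most 50 mm and 8.59 degrees, less where a joint would pass 70% of its speed; a pose out of reach is approached as far as the arm can. A call with a number of a shift or a turn outside -1 to 1 is refused whole. A call with a gripper value outside its range is refused whole. "jaw" is the opening, from 0 (shut) to 1 (fully open), set as the call begins (left out, the last holds). The fingers move at their own pace and stop on an object; "grip_force" is the grip in N (left out, the last holds). Time passes only in rows, so rows that repeat a pose let the fingers close, or fill a call up. It gives the time, the measured TCP pose, the force, the opening and the grip force at its end, in the units of the state.
- r.sense(): the state, without advancing time (a new reading comes with each control period).
- r.snapshot(name): name is "side" or "top"; returns a dict with "color" (420x560x3 uint8, blue, green, red), "fx", "fy", "cx", "cy" (pixels), "k1" (the pictures are not rectified: a ray, as slopes to the right and down, at radius r is drawn at 1 + k1 r^2 times it, then the intrinsics apply), "R" (3x3) and "t" (3): a world point X has camera coordinates R X + t. Camera axes: x right, y down, z forward; pixel columns grow to the right and rows downward; lengths in m; the calibration is good to about 2 mm. A picture is of the moment at which its call begins. There is no depth.
- r.sign_off(): hands the job in; it is judged then, once.
The state is a dict: "clock": time; "qpos": joint angles; "qvel": joint speeds; "joint_torque": joint torques, N m; "position": TCP position; "eef_rot": TCP orientation; "contact_force": force on the tool from outside, world axes, zero at the start; "wrist_torque": the same for the moment, N m; "grip_width": opening from 0.0 (shut) to 1.0 (fully open); "gripper_force": force on a finger pad.
Only numpy, scipy, OpenCV 4.12 (cv2) and the standard library are available. Lean on these libraries where they do the work, as an engineer would, in place of code of your own. Each camera call takes 0.05 s, during which the arm holds its last target. There are 200 camera calls.

## Task

Press the red plunger of the disc dispenser all the way down once and let it come back up, so that a single specimen disc slides out onto the apron. Then nudge that disc sideways with a fingertip until it lies flat and wholly on the blue plate beside the apron. Only push or slide the disc, do not lift it, and leave the other discs and everything else on the bench where they are.

Things in the scene. Friction and masses are not known exactly. Their poses are not given: they have to be found in the camera images.
- dispenser: specimen-disc dispenser fixed to the bench. Origin on the bench under the centre of the magazine; discs come out along its own -x, z up. Clear magazine tower 48 mm square, 79 mm high, front face at x = -23 mm. Behind it the housing: x = 22 to 123 mm, 65 mm wide, 81 mm high, red plunger on top at x = 81 mm, y = 0. In front the apron (see point apron)
- apron (a point): on the top of the flat black apron, where a slow full stroke leaves the disc's centre: dispenser x = -47 mm, y = 0; up to 12 mm further out if pressed fast. Same axes as the dispenser. The apron's top is 12.5 mm above the bench, dispenser x = -75 to -22 mm, y = -57 to +57 mm; lip 4.5 mm high and wide along its front edge, both y ends open
- plunger (a joint): travel of the dispenser's plunger, m: 0 = up (rest), 0.025 = fully down at its stop. Straight down; a spring lifts it again when it is let go. About 4 N to start, 8 to 9 N to hold down. A crank and a shuttle push the lowest disc out as it goes down; as it rises the shuttle returns and the next disc drops into place, so a second stroke would eject a second disc
- plunger_top (a point): centre of the top of the plunger's red round cap, 42 mm across and 12 mm thick; 124 mm above the bench at rest, 99 mm when pressed
- magazine (a point): centre of the magazine's floor, 12.5 mm above the bench, where the lowest disc stands
- disc0: lowest disc of the stack of five in the magazine, the one that comes out: bare aluminium specimen disc, 31 mm across, 7.5 mm thick, 13 to 22 g; origin at the centre of its underside, z up
- disc1: disc number 2 from below in the magazine, stays there: bare aluminium specimen disc, 31 mm across, 7.5 mm thick, 13 to 22 g; origin at the centre of its underside, z up
- disc2: disc number 3 from below in the magazine, stays there: bare aluminium specimen disc, 31 mm across, 7.5 mm thick, 13 to 22 g; origin at the centre of its underside, z up
- disc3: disc number 4 from below in the magazine, stays there: bare aluminium specimen disc, 31 mm across, 7.5 mm thick, 13 to 22 g; origin at the centre of its underside, z up
- disc4: disc number 5 from below in the magazine, stays there: bare aluminium specimen disc, 31 mm across, 7.5 mm thick, 13 to 22 g; origin at the centre of its underside, z up
- plate_blue: blue plate for fresh discs, fixed at one end of the apron (+y or -y, it varies), same axes as the dispenser, 1 to 6 mm gap. Origin on the bench under its centre. 80 mm in x, 87 mm in y, top 10 mm above the bench (2.5 mm below the apron's). Rails 5 mm high, 4 mm wide along both x edges (72 mm between them); both y ends open: a disc slides in from the apron, and off at the far end
- plate_red: red plate for used discs, fixed at the other end of the apron, the same shape as the blue one
- disc_used: used disc lying near the middle of the red plate, 31 mm across, 7.5 mm thick, with a 10 mm greenish chip stuck on its top; origin at the centre of its underside. To be left alone
- glue_bottle: bystander: small white bottle, 30 mm across, 62 mm high, standing beside the dispenser's housing; origin at the centre of its underside
- tweezers: bystander: steel tweezers lying flat along their x axis, 130 mm long, 17 mm wide, 7 mm high, beside the housing; origin on the bench near their middle
- sample_box: bystander: flat box with a clear lid, 61 mm square, 24 mm high; origin at the centre of its underside
- hex_driver: bystander: driver with an orange handle lying along its x axis, 160 mm long
- petri: bystander: shallow glass dish, 60 mm across, 14 mm high; origin at the centre of its underside
- chip_box: bystander: open grey tray of probe chips, 50 by 70 mm, 11 mm high; origin at the centre of its underside
Not all that is in view belongs to the job. Of the things that look like the plate_blue, take the one that is farthest to the robot's left at the start. Leave any purple look-alike of the dispenser alone.

How it is judged:
By the outcome, as a careful person would: the job done as asked, in the order asked, and still so for the second after the job is handed in, with the robot touching nothing.
It also fails if it takes over 48 s, if anything falls off the work surface, if the arm or the gripper's body presses on something with over 40 N, if the wrist force passes 120 N, or if a joint passes its speed limit or range.

## Working session

There is one attempt and no reset: what is moved stays moved. The work goes in short steps, Python scripts to look and compute and a tool call to move; the robot and the scene stay as the last step left them, time stands still between calls to the robot, and variables do not carry over. Pictures are saved under pics/ and viewed, at most 10 in all, crops included, and the job is handed in when it is done.

Besides the shell and the picture viewer there is one more tool, called after "Request:" as name(argument=value, ...), one argument or row to a line, values as JSON. step_arm: Moves the arm, as the interface text tells. Its arguments: {"type":"object","properties":{"series":{"type":"array"},"jaw":{"type":"number"},"grip_force":{"type":"number"}},"required":["series"]}

```bash
mkdir -p pics; ls
python3 - <<'E'
from workcell import r
import cv2
print(r.sense(), r.finger_overhang)
for n in("top","side"):
    s=r.snapshot(n); cv2.imwrite(f"pics/{n}0.png",s["color"]); print({k:v for k,v in s.items() if k!="color"})
E
```

```text
pics
{'clock': 0.0, 'qpos': array([ 6.12695468e+01,  1.77046102e+01,  9.36902333e+01,  1.67927445e-03,
        6.87373707e+01, -3.99289012e+00]), 'qvel': array([-0.01251592, -0.04406871, -0.02952281, -0.01053509,  0.0681727 ,
        0.00452398]), 'joint_torque': array([-8.12018807e-04, -4.15260959e+01, -2.76657021e+01, -4.67797986e-05,
        1.05240959e-02,  3.93955615e-07]), 'position': array([0.26117961, 0.56696453, 0.25503994]), 'eef_rot': array([-1.79868216e+02, -1.07661787e-02,  1.55261814e+02]), 'contact_force': array([0.37795043, 0.25919872, 0.21254774]), 'wrist_torque': array([ 0.00859097,  0.01377905, -0.01101041]), 'gripper_force': 0.0, 'grip_width': 1.0018049942243905} 0.025
{'fx': 515.7232045921575, 'fy': 515.7232045921575, 'cx': 268.96928288684734, 'cy': 211.20456716377794, 'k1': -0.04261641603257098, 'R': array([[ 0.01917673, -0.9998021 ,  0.00529262],
       [-0.99203164, -0.01968644, -0.12444139],
       [ 0.12452096, -0.00286407, -0.99221284]]), 't': array([0.00351107, 0.58207368, 1.23615789])}
{'fx': 485.4867415708796, 'fy': 485.4867415708796, 'cx': 281.77835214539016, 'cy': 203.86522425168005, 'k1': -0.11725951330399387, 'R': array([[ 0.70666914, -0.70738912, -0.01481073],
       [-0.54687548, -0.53279771, -0.64579703],
       [ 0.44893868,  0.46446446, -0.76336546]]), 't': array([-0.39348974,  0.35597961,  1.23720726])}
```

View pics/top0.png

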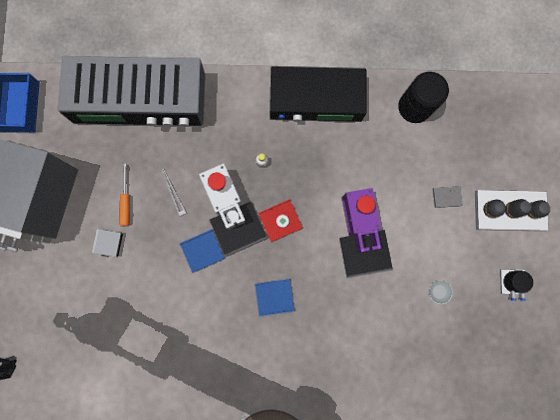

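View pics/side0.png

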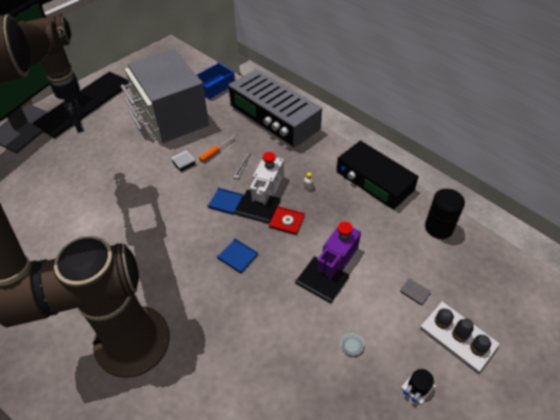

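Top view: the target dispenser is white, with its cap at (217,181), magazine at (233,216) and apron around (238,235). The blue plate to use is at (203,251) and the red one at (281,221). The blue plate at (275,297) and the purple dispenser are decoys. Side view: cap at (269,158), blue plate at (226,201), red plate at (288,219).

```bash
cat > h.py <<'E'
import numpy as np, cv2
from workcell import r
def project(s,P):
    P=np.atleast_2d(P); rv=cv2.Rodrigues(s["R"])[0]
    c=P@s["R"].T+s["t"]; a=c[:,:2]/c[:,2:]; a=a*(1+s["k1"]*(a**2).sum(1,keepdims=True))
    return a*[s["fx"],s["fy"]]+[s["cx"],s["cy"]]
def unproject(s,uv,z):
    d=(np.atleast_2d(uv)-[s["cx"],s["cy"]])/[s["fx"],s["fy"]]; a=d.copy()
    for _ in range(20): a=d/(1+s["k1"]*(a**2).sum(1,keepdims=True))
    D=np.c_[a,np.ones(len(a))]@s["R"]; C=-s["R"].T@s["t"]
    return C+D*((z-C[2])/D[:,2])[:,None]
def blobs(s,lo,hi,near):
    m=cv2.inRange(cv2.cvtColor(s["color"],cv2.COLOR_BGR2HSV),lo,hi)
    n,l,st,ce=cv2.connectedComponentsWithStats(m)
    k=min((i for i in range(1,n) if st[i,4]>25),key=lambda i:np.hypot(*(ce[i]-near)))
    return ce[k],st[k],(l==k).astype(np.uint8)
E
cat > m.py <<'E'
from h import *
near=dict(top=[(217,181),(203,251),(281,221)],side=[(269,156),(226,201),(288,219)])
for n in near:
    s=r.snapshot(n)
    for nm,(lo,hi),z,q in zip(("cap","blue","red"),(((0,150,90),(10,255,255)),((100,100,50),(125,255,255)),((0,120,60),(10,255,255))),(.124,.010,.010),near[n]):
        ce,st,m=blobs(s,lo,hi,q)
        c=max(cv2.findContours(m,0,2)[0],key=cv2.contourArea)
        W=unproject(s,c[:,0].astype(float),z)[:,:2]
        rect=cv2.minAreaRect((W*1e3).astype(np.float32))
        print(n,nm,ce.round(1),st[:5],np.round(unproject(s,ce,z)[0],4),"rect",np.round(rect[0],1),np.round(rect[1],1),round(rect[2],1))
    im=s["color"]; x0,y0=(170,150) if n=="top" else (195,135)
    cv2.imwrite(f"pics/{n}crop.png",cv2.resize(im[y0:y0+130,x0:x0+140],None,fx=4,fy=4,interpolation=cv2.INTER_CUBIC))
E
python3 m.py
```

```text
top cap [216.2 180.9] [208 173  17  17 234] [0.6391 0.1384 0.124 ] rect [638.9 139. ] [37.6 37.2] 1.1
top blue [201.7 250.6] [ 180  230   44   42 1115] [0.4829 0.1808 0.01  ] rect [483.1 180.8] [80.2 86.7] 24.9
top red [279.5 220.2] [258 199  45  43 970] [ 0.563  -0.0121  0.01  ] rect [563.1 -13.1] [80.3 88.5] 25.1
side cap [268.7 156.3] [263 152  13  10 105] [0.639  0.1366 0.124 ] rect [639.2 135.6] [39.6 37.4] 44.1
side blue [225.4 200.6] [208 188  35  26 568] [0.484  0.1787 0.01  ] rect [484.6 179.3] [84.4 89.1] 24.9
side red [286.2 219.6] [269 206  36  28 598] [ 0.5637 -0.0126  0.01  ] rect [564.9 -12.2] [88.4 92.7] 24.7
```

View pics/topcrop.png

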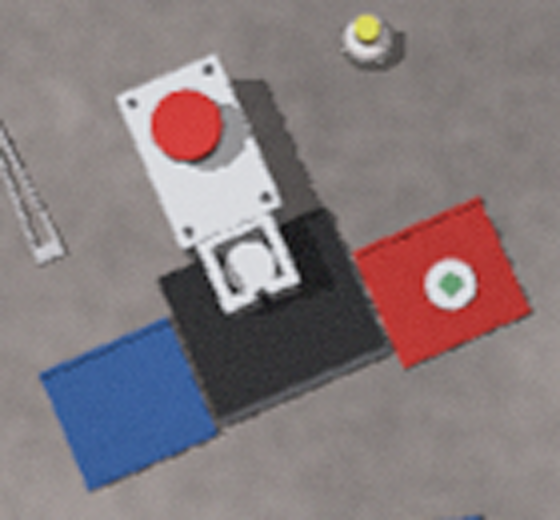

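The dispenser's yaw is about 25° (its +y side points toward the blue plate). Its origin is near (0.5655, 0.104) and the cap is at (0.639, 0.138). I'm starting to move: shut the jaw, turn the tool to yaw 205° and travel.

Request:
step_arm(
  series=[
    [[-0.1,-0.1,0],[0,0,-0.0415]],
    [[-0.2,-0.2,0],[0,0,-0.083]],
    [[-0.3,-0.3,0],[0,0,-0.1245]],
    [[-0.4,-0.4,0],[0,0,-0.166]],
    [[-0.5,-0.5,0],[0,0,-0.2075]],
    [[-0.6,-0.6,0],[0,0,-0.249]],
    [[-0.7,-0.7,0],[0,0,-0.2905]],
    [[-0.8,-0.8,0],[0,0,-0.332]],
    [[-0.9,-0.9,0],[0,0,-0.3735]],
    [[-1,-1,0],[0,0,-0.4145]],
  ],
  jaw=0,
)

```text
clock: 1.2
position: [0.3106, 0.4343, 0.2561]
eef_rot: [-180.0, -0.0, -154.8]
contact_force: [0.2, 0.3, 0.3]
grip_width: -0.001
gripper_force: 0.0
```

```bash
cat > go.py <<'E'
import sys
from h import *
from scipy.spatial.transform import Rotation as Ro
O=np.array([.5655,.1039,0]); D=Ro.from_euler("z",25,degrees=True)
def main():
    s=r.sense(); p=s["position"]; T=Ro.from_euler("xyz",s["eef_rot"],degrees=True)
    a=[float(v) for v in sys.argv[1:4]]
    tgt=O+D.apply(a)   # target TCP in dispenser frame
    want=Ro.from_euler("xyz",[180,0,205],degrees=True)
    print("t",round(s["clock"],2),"p",p.round(4),"disp",D.inv().apply(p-O).round(4),"F",s["contact_force"].round(1),"jaw",round(s["grip_width"],3))
    print("shift",(T.inv().apply(tgt-p)/.1).round(3),"turn",((T.inv()*want).as_rotvec(degrees=True)/120).round(4))
if __name__=="__main__": main()
E
python3 go.py .081 0 .175
```

```text
t 1.2 p [0.3106 0.4343 0.2561] disp [-0.0914  0.4071  0.2561] F [0.2 0.3 0.3] jaw -0.001
shift [-1.71  -4.077  0.811] turn [-0.0001 -0.0002  0.0017]
```

Request:
step_arm(
  series=[
    [[-0.05,-0.1,0],[0,0,0]],
    [[-0.1,-0.2,0],[0,0,0]],
    [[-0.15,-0.35,0],[0,0,0]],
    [[-0.2,-0.5,0],[0,0,0]],
    [[-0.25,-0.65,0],[0,0,0]],
    [[-0.3,-0.8,0],[0,0,0]],
    [[-0.35,-0.9,0],[0,0,0]],
    [[-0.4,-1,0],[0,0,0]],
    [[-0.42,-1,0],[0,0,0]],
    [[-0.42,-1,0],[0,0,0]],
  ],
)

```text
clock: 2.2
position: [0.3913, 0.3622, 0.2563]
eef_rot: [180.0, 0.0, -155.0]
contact_force: [-0.3, 0.7, 0.3]
grip_width: 0.0
gripper_force: 0.0
```

Request:
step_arm(
  series=[
    [[-0.05,-0.1,0],[0,0,0]],
    [[-0.1,-0.2,0],[0,0,0]],
    [[-0.15,-0.35,0],[0,0,0]],
    [[-0.2,-0.5,0],[0,0,0]],
    [[-0.25,-0.65,0],[0,0,0]],
    [[-0.3,-0.8,0],[0,0,0]],
    [[-0.35,-0.9,0],[0,0,0]],
    [[-0.4,-1,0],[0,0,0]],
    [[-0.42,-1,0],[0,0,0]],
    [[-0.42,-1,0],[0,0,0]],
  ],
)

```text
clock: 3.2
position: [0.4715, 0.2892, 0.2563]
eef_rot: [180.0, -0.0, -155.0]
contact_force: [0.8, -0.0, -0.3]
grip_width: -0.002
gripper_force: 0.0
```

Request:
step_arm(
  series=[
    [[-0.05,-0.1,0],[0,0,0]],
    [[-0.1,-0.2,0],[0,0,0]],
    [[-0.15,-0.35,0],[0,0,0]],
    [[-0.2,-0.5,0],[0,0,0]],
    [[-0.25,-0.65,0],[0,0,0]],
    [[-0.3,-0.8,0],[0,0,0]],
    [[-0.35,-0.9,0],[0,0,0]],
    [[-0.4,-1,0],[0,0,0]],
    [[-0.42,-1,0],[0,0,0]],
    [[-0.42,-1,0],[0,0,0]],
  ],
)

```text
clock: 4.2
position: [0.5518, 0.2164, 0.2562]
eef_rot: [180.0, -0.0, -155.0]
contact_force: [-0.5, 0.1, -0.1]
grip_width: 0.001
gripper_force: 0.0
```

Request:
step_arm(
  series=[
    [[-0.05,-0.1,0],[0,0,0]],
    [[-0.1,-0.2,0],[0,0,0]],
    [[-0.15,-0.35,0],[0,0,0]],
    [[-0.2,-0.5,0],[0,0,0]],
    [[-0.25,-0.65,0],[0,0,0]],
    [[-0.3,-0.8,0],[0,0,0]],
    [[-0.35,-0.9,0],[0,0,0]],
    [[-0.4,-1,0],[0,0,0]],
    [[-0.44,-1,0],[0,0,0]],
    [[-0.45,-1,0],[0,0,0]],
  ],
)

```text
clock: 5.2
position: [0.635, 0.1449, 0.2561]
eef_rot: [180.0, 0.0, -155.0]
contact_force: [-0.6, 0.1, 0.7]
grip_width: -0.003
gripper_force: 0.0
```

```bash
python3 go.py .081 0 .155
```

```text
t 5.2 p [0.635  0.1449 0.2561] disp [0.0803 0.0078 0.2561] F [-0.6  0.1  0.7] jaw -0.003
shift [-0.007 -0.078  1.011] turn [ 0.0002  0.     -0.0001]
```

Request:
step_arm(
  series=[
    [[0,-0.04,0.15],[0,0,0]],
    [[-0.01,-0.08,0.3],[0,0,0]],
    [[-0.01,-0.08,0.45],[0,0,0]],
    [[-0.01,-0.08,0.6],[0,0,0]],
    [[-0.01,-0.08,0.7],[0,0,0]],
    [[-0.01,-0.08,0.8],[0,0,0]],
    [[-0.01,-0.08,0.88],[0,0,0]],
    [[-0.01,-0.08,0.95],[0,0,0]],
    [[-0.01,-0.08,0.98],[0,0,0]],
    [[-0.01,-0.08,1],[0,0,0]],
  ],
)

```text
clock: 6.2
position: [0.639, 0.1379, 0.1562]
eef_rot: [-180.0, 0.0, -155.0]
contact_force: [-0.3, -0.5, 0.5]
grip_width: 0.001
gripper_force: 0.0
```

Request:
step_arm(
  series=[
    [[0,0,0.02],[0,0,0]],
    [[0,0,0.04],[0,0,0]],
    [[0,0,0.06],[0,0,0]],
    [[0,0,0.08],[0,0,0]],
    [[0,0,0.1],[0,0,0]],
    [[0,0,0.12],[0,0,0]],
    [[0,0,0.14],[0,0,0]],
    [[0,0,0.16],[0,0,0]],
    [[0,0,0.18],[0,0,0]],
    [[0,0,0.2],[0,0,0]],
  ],
)

```text
clock: 7.2
position: [0.6391, 0.1379, 0.1381]
eef_rot: [-180.0, 0.0, -155.0]
contact_force: [-4.0, -1.0, 9.3]
grip_width: 0.002
gripper_force: 4.5
```

Request:
step_arm(
  series=[
    [[0,0,0.01],[0,0,0]],
    [[0,0,0.02],[0,0,0]],
    [[0,0,0.03],[0,0,0]],
    [[0,0,0.04],[0,0,0]],
    [[0,0,0.05],[0,0,0]],
    [[0,0,0.06],[0,0,0]],
    [[0,0,0.07],[0,0,0]],
    [[0,0,0.08],[0,0,0]],
    [[0,0,0.09],[0,0,0]],
    [[0,0,0.1],[0,0,0]],
  ],
)

```text
clock: 8.2
position: [0.6391, 0.1379, 0.1281]
eef_rot: [-180.0, 0.0, -155.0]
contact_force: [-2.6, -0.7, 8.5]
grip_width: -0.001
gripper_force: 4.3
```

Request:
step_arm(
  series=[
    [[0,0,0.006],[0,0,0]],
    [[0,0,0.012],[0,0,0]],
    [[0,0,0.018],[0,0,0]],
    [[0,0,0.024],[0,0,0]],
    [[0,0,0.03],[0,0,0]],
    [[0,0,0.036],[0,0,0]],
    [[0,0,0.042],[0,0,0]],
    [[0,0,0.046],[0,0,0]],
    [[0,0,0.05],[0,0,0]],
    [[0,0,0.05],[0,0,0]],
  ],
)

```text
clock: 9.2
position: [0.6392, 0.1379, 0.1238]
eef_rot: [-180.0, 0.0, -155.0]
contact_force: [-4.6, -0.1, 11.7]
grip_width: -0.001
gripper_force: 5.7
```

Request:
step_arm(
  series=[
    [[0,0,0.005],[0,0,0]],
    [[0,0,0.01],[0,0,0]],
    [[0,0,0.015],[0,0,0]],
    [[0,0,0.015],[0,0,0]],
    [[0,0,0.015],[0,0,0]],
    [[0,0,0.015],[0,0,0]],
    [[0,0,0.015],[0,0,0]],
    [[0,0,0.015],[0,0,0]],
    [[0,0,0.015],[0,0,0]],
    [[0,0,0.015],[0,0,0]],
  ],
)

```text
clock: 10.2
position: [0.6392, 0.1379, 0.1237]
eef_rot: [-180.0, -0.0, -155.0]
contact_force: [-5.9, -1.0, 17.0]
grip_width: 0.005
gripper_force: 8.6
```

The plunger is at its stop: the force rises while z stays put. Releasing.

Request:
step_arm(
  series=[
    [[0,0,-0.03],[0,0,0]],
    [[0,0,-0.06],[0,0,0]],
    [[0,0,-0.1],[0,0,0]],
    [[0,0,-0.15],[0,0,0]],
    [[0,0,-0.2],[0,0,0]],
    [[0,0,-0.25],[0,0,0]],
    [[0,0,-0.3],[0,0,0]],
    [[0,0,-0.36],[0,0,0]],
    [[0,0,-0.43],[0,0,0]],
    [[0,0,-0.5],[0,0,0]],
  ],
)

```text
clock: 11.2
position: [0.6386, 0.1379, 0.1698]
eef_rot: [180.0, -0.0, -155.0]
contact_force: [-0.8, 0.2, 0.1]
grip_width: 0.001
gripper_force: 0.0
```

Request:
step_arm(
  series=[
    [[0,0.1,-0.1],[0,0,0]],
    [[0,0.2,-0.2],[0,0,0]],
    [[0,0,-0.25],[0,0,0]],
    [[0,-0.2,-0.3],[0,0,0]],
    [[0,-0.4,-0.3],[0,0,0]],
    [[0,-0.6,-0.3],[0,0,0]],
    [[0,-0.7,-0.3],[0,0,0]],
    [[0.1,-0.75,-0.3],[0,0,0]],
    [[0.25,-0.75,-0.3],[0,0,0]],
    [[0.3,-0.75,-0.3],[0,0,0]],
  ],
)

```text
clock: 12.2
position: [0.6414, 0.0563, 0.1988]
eef_rot: [179.9, -0.2, -155.1]
contact_force: [0.7, -0.1, 0.7]
grip_width: 0.002
gripper_force: 0.0
```

```bash
python3 go.py -.047 -.06 .15
python3 - <<'E'
from h import *
o=[]
for n,x0,y0 in(("top",170,150),("side",195,135)):
    o.append(cv2.resize(r.snapshot(n)["color"][y0:y0+130,x0:x0+130],None,fx=3,fy=3,interpolation=cv2.INTER_CUBIC))
cv2.imwrite("pics/after.png",np.hstack(o))
E
```

```text
t 12.2 p [0.6414 0.0563 0.1988] disp [ 0.0487 -0.0752  0.1988] F [ 0.7 -0.1  0.7] jaw 0.002
shift [0.956 0.15  0.491] turn [ 0.0007 -0.0014 -0.0004]
```

View pics/after.png

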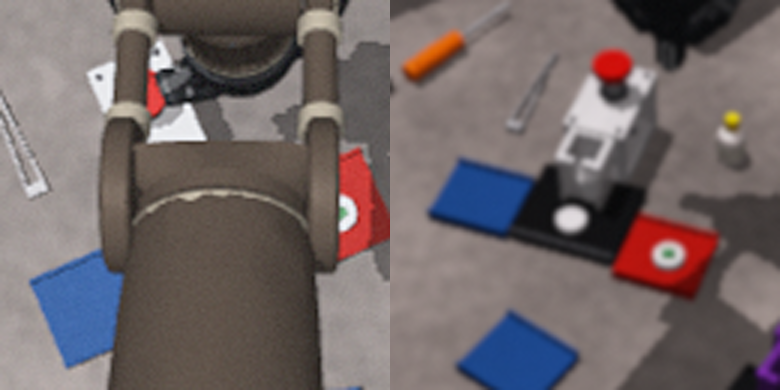

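The side view shows one disc on the apron at about (255,208) px and the plunger back up. The top view is blocked by the arm. Next I locate the disc precisely.

```bash
cat > disc.py <<'E'
from go import *
s=r.snapshot("side"); h=cv2.cvtColor(s["color"],cv2.COLOR_BGR2HSV)
m=cv2.inRange(h,(0,0,125),(180,60,255)); x0,y0,x1,y1=[int(v) for v in sys.argv[1:5]]; z=float(sys.argv[5])
k=np.zeros_like(m);k[y0:y1,x0:x1]=m[y0:y1,x0:x1]
n,l,st,ce=cv2.connectedComponentsWithStats(k)
for i in range(1,n):
    if st[i,4]>20:
        w=unproject(s,ce[i],z)[0]; print(ce[i].round(1),st[i],"disp",D.inv().apply(w-O).round(4))
E
python3 disc.py 240 200 270 218 0.02; python3 disc.py 276 208 298 228 0.0175
```

```text
[254.8 207.5] [250 204  11   8  71] disp [-0.0453  0.0001  0.02  ]
[287.4 219.7] [283 216  10   8  64] disp [-0.0556 -0.1102  0.0175]
```

Request:
step_arm(
  series=[
    [[0.12,0,0],[0,0,0]],
    [[0.24,0,0],[0,0,0]],
    [[0.36,0.05,0],[0,0,0]],
    [[0.48,0.1,0.05],[0,0,0]],
    [[0.6,0.15,0.15],[0,0,0]],
    [[0.72,0.2,0.25],[0,0,0]],
    [[0.84,0.25,0.35],[0,0,0]],
    [[0.94,0.3,0.45],[0,0,0]],
    [[0.97,0.32,0.5],[0,0,0]],
    [[0.97,0.32,0.5],[0,0,0]],
  ],
)

```text
clock: 13.4
position: [0.5405, 0.0452, 0.149]
eef_rot: [180.0, -0.1, -155.0]
contact_force: [0.6, -0.0, 0.1]
grip_width: -0.002
gripper_force: 0.0
```

```bash
python3 go.py -.048 -.043 .0395
```

```text
t 13.4 p [0.5405 0.0452 0.149 ] disp [-0.0475 -0.0426  0.149 ] F [ 0.6 -0.   0.1] jaw -0.002
shift [ 0.003 -0.005  1.095] turn [ 0.0004 -0.0009  0.0001]
```

Request:
step_arm(
  series=[
    [[0,0,0.12],[0,0,0]],
    [[0,0,0.24],[0,0,0]],
    [[0,0,0.36],[0,0,0]],
    [[0,0,0.48],[0,0,0]],
    [[0,0,0.6],[0,0,0]],
    [[0,0,0.7],[0,0,0]],
    [[0,0,0.8],[0,0,0]],
    [[0,0,0.88],[0,0,0]],
    [[0,0,0.94],[0,0,0]],
    [[0,0,0.96],[0,0,0]],
  ],
)

```text
clock: 14.4
position: [0.5415, 0.0452, 0.053]
eef_rot: [180.0, -0.1, -155.0]
contact_force: [0.3, 0.3, -0.2]
grip_width: 0.003
gripper_force: 0.0
```

```bash
python3 go.py -.048 -.043 .0395;python3 disc.py 240 200 270 218 0.02
python3 - <<'E'
from h import *
o=[]
for n,x0,y0 in(("top",170,150),("side",195,135)):
    o.append(cv2.resize(r.snapshot(n)["color"][y0:y0+130,x0:x0+130],None,fx=3,fy=3,interpolation=cv2.INTER_CUBIC))
cv2.imwrite("pics/down.png",np.hstack(o))
E
```

```text
t 14.4 p [0.5415 0.0452 0.053 ] disp [-0.0465 -0.043   0.053 ] F [ 0.3  0.3 -0.2] jaw 0.003
shift [0.015 0.    0.135] turn [ 0.0002 -0.0005 -0.    ]
[254.6 207.4] [250 204  10   8  69] disp [-0.0453  0.0009  0.02  ]
```

View pics/down.png

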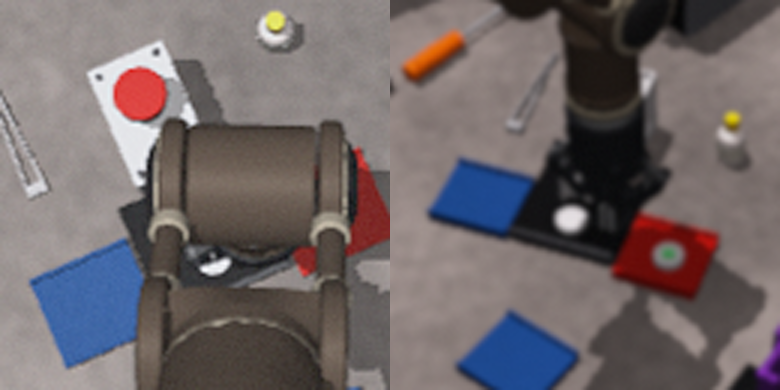

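The disc is visible at (254.6,207.4) px in the side view, with the fingertips to its right above the apron. Lowering the last 13 mm, then pushing in the +y direction.

Request:
step_arm(
  series=[
    [[0.01,0,0.02],[0,0,0]],
    [[0.01,0,0.04],[0,0,0]],
    [[0.01,0,0.06],[0,0,0]],
    [[0.01,0,0.08],[0,0,0]],
    [[0.01,0,0.1],[0,0,0]],
    [[0.01,0,0.115],[0,0,0]],
    [[0.01,0,0.125],[0,0,0]],
    [[0.01,0,0.135],[0,0,0]],
    [[0.01,0,0.135],[0,0,0]],
    [[0.01,0,0.135],[0,0,0]],
  ],
)

```text
clock: 15.55
position: [0.5411, 0.0448, 0.0403]
eef_rot: [-180.0, 0.0, -155.0]
contact_force: [1.1, 0.1, -0.2]
grip_width: 0.003
gripper_force: 0.0
```

Request:
step_arm(
  series=[
    [[0,0.03,0],[0,0,0]],
    [[0,0.06,0],[0,0,0]],
    [[0,0.09,0],[0,0,0]],
    [[0,0.12,0],[0,0,0]],
    [[0,0.15,0],[0,0,0]],
    [[0,0.18,0],[0,0,0]],
    [[0,0.21,0],[0,0,0]],
    [[0,0.24,0],[0,0,0]],
    [[0,0.27,0],[0,0,0]],
    [[0,0.3,0],[0,0,0]],
  ],
)

```text
clock: 16.55
position: [0.5283, 0.0722, 0.0403]
eef_rot: [-180.0, 0.0, -155.0]
contact_force: [-0.6, -0.9, 0.6]
grip_width: 0.005
gripper_force: 0.1
```

```bash
python3 go.py -.048 .06 .0395;python3 disc.py 225 193 270 218 0.02
```

```text
t 16.55 p [0.5283 0.0722 0.0403] disp [-0.0471 -0.013   0.0403] F [-0.6 -0.9  0.6] jaw 0.005
shift [0.009 0.73  0.008] turn [-0.  0.  0.]
[251.3 205.9] [249 203   5   7  26] disp [-0.0431  0.0126  0.02  ]
[230.1 216.1] [225 214  14   4  34] disp [-0.102   0.0584  0.02  ]
```

Run:
```python
from h import *
im=r.snapshot("side")["color"][175:235,200:300]
cv2.imwrite("pics/push1.png",cv2.resize(im,None,fx=8,fy=8,interpolation=cv2.INTER_CUBIC))
```

```text
(no output)
```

View pics/push1.png

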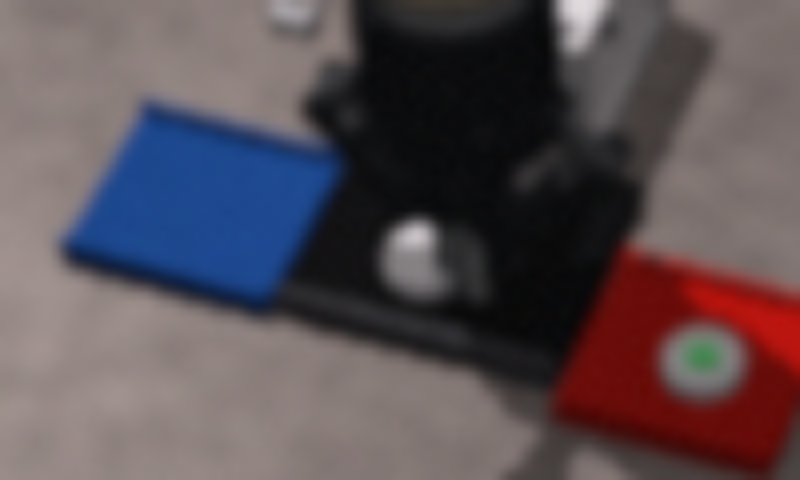

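The disc is at about (252.5,207.5) px, partly in shadow, and the finger is touching its right side. I continue pushing slowly, 1.3 mm lower.

Request:
step_arm(
  series=[
    [[0,0.03,0.005],[0,0,0]],
    [[0,0.07,0.01],[0,0,0]],
    [[0,0.11,0.013],[0,0,0]],
    [[0,0.15,0.013],[0,0,0]],
    [[0,0.19,0.013],[0,0,0]],
    [[0,0.23,0.013],[0,0,0]],
    [[0,0.27,0.013],[0,0,0]],
    [[0,0.31,0.013],[0,0,0]],
    [[0,0.35,0.013],[0,0,0]],
    [[0,0.38,0.013],[0,0,0]],
  ],
)

```text
clock: 17.65
position: [0.5121, 0.1068, 0.039]
eef_rot: [180.0, -0.0, -155.0]
contact_force: [0.1, 0.3, -0.2]
grip_width: 0.002
gripper_force: 0.0
```

Request:
step_arm(
  series=[
    [[0,0.03,0],[0,0,0]],
    [[0,0.06,0],[0,0,0]],
    [[0,0.09,0],[0,0,0]],
    [[0,0.12,0],[0,0,0]],
    [[0,0.15,0],[0,0,0]],
    [[0,0.18,0],[0,0,0]],
    [[0,0.21,0],[0,0,0]],
    [[0,0.24,0],[0,0,0]],
    [[0,0.27,0],[0,0,0]],
    [[0,0.3,0],[0,0,0]],
  ],
)

```text
clock: 18.65
position: [0.4994, 0.1339, 0.0389]
eef_rot: [180.0, -0.0, -155.0]
contact_force: [-0.1, -0.5, 0.7]
grip_width: -0.001
gripper_force: 0.1
```

```bash
python3 go.py -.048 .078 .0395
python3 - <<'E'
from h import *
im=r.snapshot("side")["color"][175:235,200:300]
cv2.imwrite("pics/push2.png",cv2.resize(im,None,fx=8,fy=8,interpolation=cv2.INTER_CUBIC))
E
```

```text
t 18.65 p [0.4994 0.1339 0.0389] disp [-0.0472  0.0551  0.0389] F [-0.1 -0.5  0.7] jaw -0.001
shift [ 0.008  0.229 -0.006] turn [ 0.     -0.0001  0.    ]
```

View pics/push2.png

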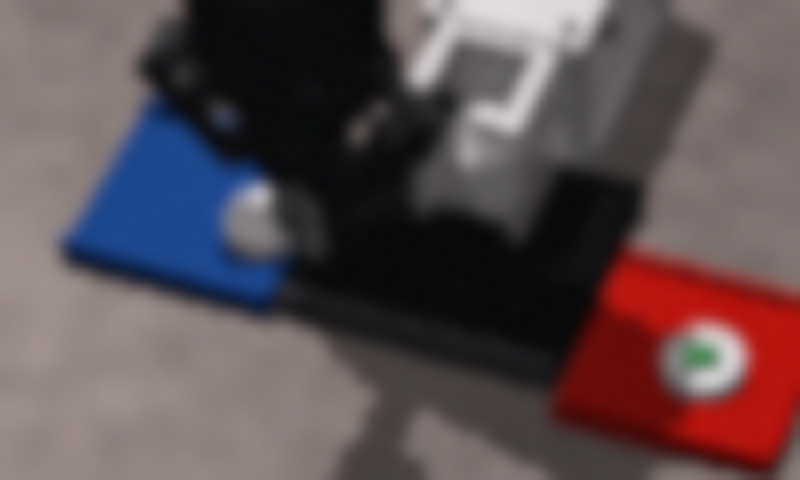

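The disc is now on the blue plate's near edge, at about (232.5,202.5) px. I push 25 mm more, then back off and lift.

Request:
step_arm(
  series=[
    [[0,0.03,0],[0,0,0]],
    [[0,0.06,0],[0,0,0]],
    [[0,0.09,0],[0,0,0]],
    [[0,0.12,0],[0,0,0]],
    [[0,0.15,0],[0,0,0]],
    [[0,0.18,0],[0,0,0]],
    [[0,0.21,0],[0,0,0]],
    [[0,0.23,0],[0,0,0]],
    [[0,0.25,0],[0,0,0]],
    [[0,0.25,0],[0,0,0]],
  ],
)

```text
clock: 19.7
position: [0.4889, 0.1565, 0.039]
eef_rot: [180.0, -0.0, -155.0]
contact_force: [0.5, 0.5, 1.1]
grip_width: -0.0
gripper_force: 0.0
```

Request:
step_arm(
  series=[
    [[0,-0.05,0],[0,0,0]],
    [[0,-0.1,0],[0,0,0]],
    [[0,-0.15,-0.1],[0,0,0]],
    [[0,-0.15,-0.2],[0,0,0]],
    [[0,-0.15,-0.35],[0,0,0]],
    [[0,-0.15,-0.5],[0,0,0]],
    [[0,-0.15,-0.65],[0,0,0]],
    [[0,-0.15,-0.8],[0,0,0]],
    [[0,-0.15,-0.9],[0,0,0]],
    [[0,-0.15,-1],[0,0,0]],
  ],
)

```text
clock: 20.7
position: [0.4957, 0.1427, 0.1403]
eef_rot: [-180.0, 0.1, -155.0]
contact_force: [0.8, -0.5, -0.1]
grip_width: -0.004
gripper_force: 0.0
```

Request:
step_arm(
  series=[
    [[0,0,-0.1],[0,0,0]],
    [[0,0,-0.2],[0,0,0]],
    [[0,0,-0.35],[0,0,0]],
    [[0,0,-0.5],[0,0,0]],
    [[0,0,-0.65],[0,0,0]],
    [[0,0,-0.8],[0,0,0]],
    [[0,0,-0.9],[0,0,0]],
    [[0,0,-1],[0,0,0]],
    [[0,0,-1],[0,0,0]],
    [[0,0,-1],[0,0,0]],
  ],
)

```text
clock: 21.7
position: [0.4952, 0.1427, 0.2388]
eef_rot: [180.0, -0.0, -155.0]
contact_force: [0.1, 1.2, 0.6]
grip_width: -0.003
gripper_force: 0.0
```

```bash
python3 go.py -.048 .078 .0395; python3 disc.py 212 190 242 214 0.0175
python3 - <<'E'
from h import *
im=r.snapshot("side")["color"][175:235,200:300]
cv2.imwrite("pics/end.png",cv2.resize(im,None,fx=8,fy=8,interpolation=cv2.INTER_CUBIC))
E
```

```text
t 21.7 p [0.4952 0.1427 0.2388] disp [-0.0473  0.0648  0.2388] F [0.1 1.2 0.6] jaw -0.003
shift [0.006 0.131 1.993] turn [ 0.     -0.0002  0.    ]
[225.4 199.9] [221 196  10   9  71] disp [-0.0452  0.1001  0.0175]
[215.9 212.3] [212 211  11   3  23] disp [-0.101   0.107   0.0175]
```

View pics/end.png

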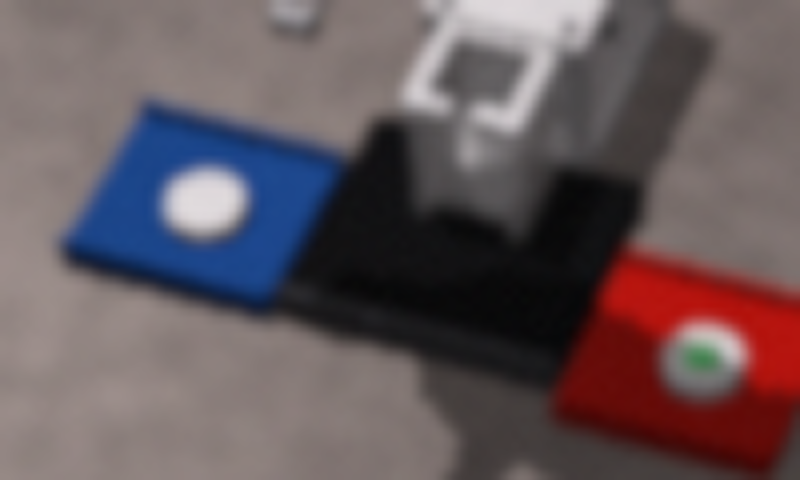

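The disc lies flat near the middle of the blue plate at (225.4,199.9) px, the apron is empty and the used disc hasn't moved. Handing in.

```bash
python3 -c "from workcell import r; print(r.sign_off())"
```

```text
the job is handed in; nothing more can be done
None
```

I pressed the plunger fully down once and it came back up; the one disc it ejected now lies flat near the middle of the blue plate, with the used disc unmoved, and I handed the job in at about 22 s.

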